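# Swap the stapler and the mouse on two sloped desk stands

## Task

The stapler and the computer mouse each lie across one of the two sloped grey desk stands, and they are on the wrong ones: swap them, so that the mouse ends on the stand that held the stapler and the stapler on the stand that held the mouse. Each must end resting flat on its underside on the deck above the front lip, lying crosswise in the middle of its stand as the other one did (either end to the left). Set them down rather than dropping them, and leave the other things on the desk where they are.

Things in the scene. Friction and masses are not known exactly. Their poses are not given: they have to be found in the camera images.
- stapler: desk stapler 137 mm long (its x), 34 mm wide (y), 46 mm tall (z), 0.2 kg; origin at the centre of its underside. The base (lowest 8 mm) is 34 mm wide, the arm above it (20 to 46 mm up) 24 mm wide; the arm does not move. At the start it lies across its stand, flat on the sloping deck, its long side on the lip, its z normal to the deck.
- mouse: black computer mouse 116 mm long (its x), 56 mm wide (y), 41 mm tall (z) with a rounded top (highest near the middle), 0.09 kg; origin at the centre of its underside. Lies across its stand like the stapler; its sides can be gripped at mid length.
- stand_1_deck (a point): Point on the deck of the stand that holds the stapler at the start: on the deck's surface, midway across its width, at the upslope face of the front lip. x points up the slope, y level along the lip (to the left), z out of the deck, normal to it. The deck is 165 mm wide (y), runs 99 mm up the slope from here (x), and rises 30 degrees away from the robot.
- stand_2_deck (a point): Point on the deck of the stand that holds the mouse at the start: on the deck's surface, midway across its width, at the upslope face of the front lip. x points up the slope, y level along the lip (to the left), z out of the deck, normal to it. The deck is 165 mm wide (y), runs 99 mm up the slope from here (x), and rises 30 degrees away from the robot.
- stand_1: Sloped grey plastic stand, fixed to the desk, that holds the stapler at the start; at left or right by chance, turned up to 15 degrees. Origin on the desk under its centre, x level and away from the robot, y left, z up. Base plate 95 x 165 mm. Upper deck surface 42 mm above the desk at the front edge, 95 mm at the rear.
- stand_2: Stand like the other, holding the mouse at the start. On both, the front lip is two tabs 10 mm above the deck, 6 mm thick, each 45 mm wide, at y = -83 to -38 and +38 to +83 mm; the 75 mm between them is open, so that a finger can pass below a thing resting on the lip.
- glue_stick: yellow glue stick 27 mm across, 94 mm tall, standing between the two stands; origin under its centre
- tape_roll: roll of brown tape 92 mm across, 48 mm tall, behind the stands; origin under its centre
- cream_jar: jar with a white lid 69 mm across, 60 mm tall, behind the stands; origin under its centre
- calculator: desk calculator 125 x 78 x 14 mm lying on the desk to the left; origin under its centre
- clip_pot: pot of paper clips 58 mm across, 40 mm tall, behind the right stand; origin under its centre
Things that resemble listed ones, but are neither listed nor needed, are in the scene too. What is shaped like the mouse but green is not meant.

How it is judged:
At the end, for the whole second after the job is handed in: Mouse on the stapler's first stand, stapler on the mouse's first stand: each flat on the deck (within 10 mm and 10 degrees), wholly above the lip, within 30 mm of mid-width, long axis along the lip within 17 degrees either way round, at rest, released (x of mouse in the frame of stand_1_deck between 0.016 and 0.065 m and y of mouse in the frame of stand_1_deck between -0.03 and 0.03 m and z of mouse in the frame of stand_1_deck between -0.006 and 0.01 m and angle between the x axis of mouse and the y axis of stand_1_deck, either way round below 0.3 rad and angle between the z axis of mouse and the z axis of stand_1_deck, either way round below 0.17 rad and linear speed of each of mouse, stapler below 0.03 m/s and contact force between each of mouse, stapler and the fingers below 0.1 N and x of stapler in the frame of stand_2_deck between 0.008 and 0.07 m and y of stapler in the frame of stand_2_deck between -0.03 and 0.03 m and z of stapler in the frame of stand_2_deck between -0.006 and 0.01 m and angle between the x axis of stapler and the y axis of stand_2_deck, either way round below 0.3 rad and angle between the z axis of stapler and the z axis of stand_2_deck, either way round below 0.17 rad); the robot touches nothing.
It fails at once if a bystander (glue stick, tape roll, jar, calculator, clip pot) is pushed more than 30 mm or knocked over (distance of any of glue_stick, tape_roll, cream_jar, calculator, clip_pot from where it was at the start of the episode above 0.03 m or angle between any of glue_stick, tape_roll, cream_jar, calculator, clip_pot's own z axis and vertical above 0.5 rad).
It fails at once if the stapler or the mouse is dropped or thrown (moves faster than 0.9 m/s with no finger touching it: a fall of about 4 cm) ((linear speed of stapler above 0.9 m/s and contact force between stapler and the fingers below 0.05 N) or (linear speed of mouse above 0.9 m/s and contact force between mouse and the fingers below 0.05 N)).
It also fails if it takes over 72 s, if anything falls off the work surface, if the arm or the gripper's body presses on something with over 40 N, if the wrist force passes 120 N, or if a joint passes its speed limit or range.

## Robot

A 6-joint arm with a two-finger parallel gripper is mounted at the origin on a cart in front of the work surface, level with it; the furniture and walls round the work are solid. World frame = base frame: x ahead of the robot, y to its left, z up, the work surface at z = 0. Lengths are in m, angles in rad, forces in N, time in s.
With the tool pointing down it reaches from about 0.375 to 0.925 m from the base axis. Payload 5.7 kg.
Tool frame: the origin (TCP) lies midway between the tips of the shut fingers; the grasp point (between the pads) lies 19 mm behind it; z points along the fingers, y is the line along which they close (so a half turn about z gives the same grasp; the last joint's range is limited). The gripper opens to 88 mm and grips with 3 to 60 N. Pads are 20 mm wide; open, the fingers measure 115 mm over their backs; the gripper's body (75 mm by 178 mm) begins 61 mm behind the grasp point.
Start: joints at [1.21, 0.359, 1.51, -0, 1.272, -0.115], TCP at [0.146, 0.582, 0.223] pointing down, gripper open.
Joint ranges: [-2.97, 2.97], [-1.01, 2.36], [0.21, 2.38], [-0.96, 4.11], [0.2, 2.71], [-2.98, 2.98]. Speed limits (rad/s): [2.39, 2.39, 3.14, 3.14, 3.14, 3.14].

## Interface

Orientations are given as a unit quaternion [x, y, z, w].
In Python, from bench import move_ptp, servo_line, goto_joints, move_gripper, sleep, inverse_kinematics, capture, PlanningError, close_job, spot_in, silhouettes, current_clock, current_joint_pos, current_qvel, current_joint_torque, current_position, current_orientation, current_force, current_torque, current_finger_gap, current_grip_force gives the robot as it stands. Calls block until the motion is done:
- move_ptp(position, orientation): joint-space move of the TCP to a pose.
- servo_line(position, orientation=None, rate=0.15, contact_N=None): straight line of the TCP; orientation=None keeps the orientation; rate is the mean speed in m/s. With contact_N (N) it stops when the force on the tool has changed by that much, and returns True; else False.
- goto_joints(angles): joint-space move.
- move_gripper(opening): finger opening in m; the grip force is fixed at half the most; returns when the fingers have stopped.
- sleep(seconds).
- inverse_kinematics(position, orientation): joint angles nearest the present ones, or None.
- capture(name): name is "scene" or "side" or "wrist"; returns a dict with "image" (384x512x3 uint8, blue, green, red), "range_z" (384x512 float32, m along the optical axis (not along the pixel's ray), 0 where there is no reading), "intrinsics" (3x3 intrinsics, pixels), "k1" (the pictures are not rectified: a ray, as slopes to the right and down, at radius r is drawn at 1 + k1 r^2 times it, then the intrinsics apply), "R" (3x3) and "t" (3): a world point X has camera coordinates R X + t. Camera axes: x right, y down, z forward; pixel columns grow to the right and rows downward; lengths in m; the calibration is good to about 2 mm. A picture is of the moment at which its call begins.
A pose or a line that the arm cannot do raises PlanningError and nothing moves.
- close_job(): hands the job in; it is judged then, once.
Trained networks look in the newest picture that a camera, given by its name, has taken for a name from the list of things; names that differ only in an ending like _2 or _b are one class to them, and where a whole thing is asked for, a point or a joint stands for the part that bears it (a point fixed in the world has none). Each returns a list of dicts, best first, with "conf" (0 to 1); they miss things now and then, are a little off and sometimes report something else, mostly with a low value. They report only what shows in the picture. A call takes as long as a camera call. They do not tell look-alikes from the thing itself.
- spot_in(camera, query): "xy" ([column, row] in pixels, amid what is visible of it).
- silhouettes(camera, query): "region" (384x512 bool, what is visible of it) and "xy" ([column, row] in pixels, amid what is visible of it).
Readings, each from a call of its own:
- current_clock(): time.
- current_joint_pos(): joint angles.
- current_qvel(): joint speeds.
- current_joint_torque(): joint torques, N m.
- current_position(): TCP position.
- current_orientation(): TCP orientation.
- current_force(): force on the tool from outside, world axes, zero at the start.
- current_torque(): the same for the moment, N m.
- current_finger_gap(): finger opening in m.
- current_grip_force(): force on a finger pad.
Only numpy, scipy, OpenCV 4.12 (cv2) and the standard library are available. Lean on these libraries where they do the work, as an engineer would, in place of code of your own. Each camera call takes 0.05 s, during which the arm holds its last target. There are 200 camera calls.

## Working session

There is one attempt and no reset: what is moved stays moved. The work goes in short steps, each a Python script; the robot and the scene stay as the last script left them, time stands still between calls to the robot, and variables do not carry over. Pictures are saved under pics/ and viewed, at most 10 in all, crops included, and the job is handed in when it is done.

```bash
ls; mkdir -p pics; cat > h.py <<'E'
import numpy as np, cv2
from bench import *
def pts(c, mask=None):
    z=c["range_z"]; K=c["intrinsics"]
    m=(z>0) if mask is None else (z>0)&mask
    v,u=np.nonzero(m)
    d=np.array([c["k1"],0,0,0,0.])
    n=cv2.undistortPoints(np.stack([u,v],1).astype(float)[:,None],K,d)[:,0] if len(u) else np.zeros((0,2))
    P=np.c_[n,np.ones(len(n))]*z[v,u][:,None]
    return (P-c["t"])@c["R"]   # R^T (P-t)
E
python3 - <<'E'
from h import *
print(current_clock())
ims=[]
for n in ["scene","side"]:
    c=capture(n); ims.append(c["image"])
    print(n,"campos",(-c["R"].T@c["t"]).round(3))
    for q in ["stapler","mouse","stand_1","glue_stick","tape_roll","cream_jar","calculator","clip_pot"]:
        for s in silhouettes(n,q)[:3]:
            P=pts(c,s["region"])
            print(q,round(s["conf"],2),np.round(s["xy"]),len(P),np.median(P,0).round(3) if len(P) else None,P.min(0).round(3) if len(P) else None,P.max(0).round(3) if len(P) else None)
cv2.imwrite("pics/a.png",cv2.resize(np.vstack(ims),None,fx=.78,fy=.78))
E
```

```text
pics
0.0
scene campos [ 0.147 -0.766  0.933]
stapler 0.96 [307. 291.] 883 [ 0.493 -0.372  0.085] [ 0.468 -0.43   0.049] [ 0.53  -0.298  0.099]
stapler 0.72 [342. 219.] 888 [ 0.726 -0.214  0.03 ] [ 0.684 -0.255 -0.003] [ 0.774 -0.166  0.052]
mouse 0.92 [233. 177.] 627 [0.512 0.023 0.084] [ 0.489 -0.019  0.044] [0.55  0.1   0.099]
mouse 0.72 [221. 147.] 436 [0.575 0.206 0.028] [ 0.533  0.122 -0.004] [0.638 0.267 0.077]
mouse 0.66 [289. 167.] 566 [0.699 0.008 0.057] [ 0.673 -0.014 -0.   ] [0.747 0.093 0.065]
stand_1 0.81 [246. 187.] 1672 [ 0.551 -0.004  0.059] [ 0.489 -0.047 -0.002] [0.626 0.13  0.098]
glue_stick 0.85 [272. 230.] 277 [ 0.529 -0.179  0.065] [ 0.519 -0.186 -0.001] [ 0.589 -0.093  0.099]
glue_stick 0.72 [290. 170.] 584 [0.699 0.009 0.057] [ 0.673 -0.014 -0.004] [0.783 0.101 0.065]
tape_roll 0.65 [346. 211.] 876 [ 0.73  -0.213  0.031] [ 0.684 -0.255 -0.002] [ 0.81  -0.149  0.052]
cream_jar 0.69 [344. 212.] 874 [ 0.728 -0.212  0.031] [ 0.684 -0.255 -0.002] [ 0.774 -0.165  0.052]
cream_jar 0.58 [292. 166.] 583 [0.699 0.009 0.057] [ 0.673 -0.014 -0.   ] [0.744 0.059 0.065]
cre
[... 772 characters left out ...]
592 -0.27   0.096]
stand_1 0.68 [253. 197.] 797 [ 0.559 -0.004  0.034] [ 0.488 -0.171 -0.004] [0.591 0.214 0.097]
tape_roll 0.89 [305. 241.] 788 [ 0.736 -0.228  0.028] [ 0.691 -0.258 -0.003] [ 0.791 -0.096  0.05 ]
tape_roll 0.63 [239. 265.] 1500 [ 0.549 -0.394  0.067] [ 0.494 -0.445 -0.   ] [ 0.589 -0.266  0.096]
cream_jar 0.59 [298. 200.] 350 [ 0.712 -0.003  0.051] [ 0.681 -0.018  0.003] [0.742 0.055 0.063]
calculator 0.86 [226. 166.] 257 [0.434 0.293 0.013] [0.374 0.258 0.004] [0.495 0.351 0.021]
calculator 0.58 [297. 197.] 400 [ 0.713 -0.002  0.049] [ 0.681 -0.018  0.   ] [0.749 0.157 0.063]
clip_pot 0.75 [296. 280.] 437 [ 0.701 -0.408  0.025] [ 0.672 -0.43   0.002] [ 0.729 -0.37   0.043]
```

View pics/a.png

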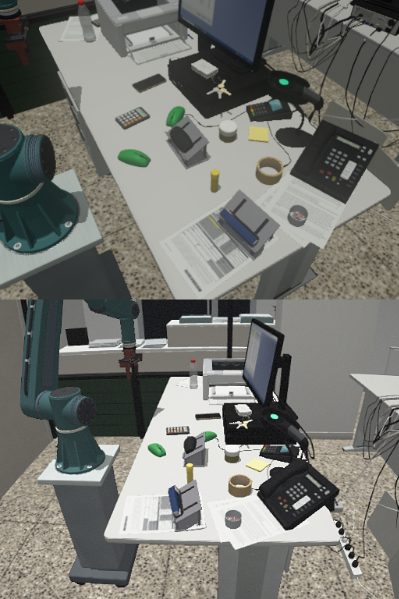

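The scene view shows the black mouse on the left stand (about 232,175 in the full frame) and the navy stapler on the right stand (307,291). The green mice sit on the desk, and the glue stick is between the stands. Next I'll look at both stands closely with the wrist camera.

```bash
cat >> h.py <<'E'
from scipy.spatial.transform import Rotation as Rot
DOWN=Rot.from_matrix(np.array([[0,1,0],[1,0,0],[0,0,-1.]]))  # tool y along world x
def tilt(yaw,a=np.pi/6):
    # tool y up the slope, z into deck
    c,s=np.cos(a),np.sin(a)
    X=np.array([c,0,s]);Y=np.array([0,1.,0]);Z=np.array([-s,0,c])
    M=np.c_[Y,X,-Z]   # tool x,y,z
    return Rot.from_euler('z',yaw)*Rot.from_matrix(M)
E
python3 - <<'E'
from h import *
import pickle
ims=[]
for k,(x,y) in {"L":(0.44,0.0),"R":(0.42,-0.36)}.items():
    for yaw in [0,np.pi]:
        q=(tilt(0)*Rot.from_euler('z',yaw)).as_quat()
        p=[x,y,0.33]
        j=inverse_kinematics(p,q); print(k,yaw,None if j is None else np.round(j,2))
        if j is not None and abs(j[5])<2.6: break
    move_ptp(p,q)
    c=capture("wrist"); pickle.dump(c,open(f"w{k}.pkl","wb")); ims.append(c["image"])
    print("cam",(-c["R"].T@c["t"]).round(3),c["R"][2].round(2))
    for n in ["stapler","mouse","stand_1"]:
        for s in silhouettes("wrist",n)[:2]:
            P=pts(c,s["region"]); print(n,round(s["conf"],2),np.round(s["xy"]),len(P),np.median(P,0).round(3) if len(P) else 0)
            pickle.dump(s["region"],open(f"m{k}_{n}.pkl","wb")) if s["conf"]>.5 else 0
print(current_clock())
cv2.imwrite("pics/b.png",cv2.resize(np.vstack(ims),None,fx=.78,fy=.78))
E
```

```text
L 0 [-0.28 -0.27  2.04  0.18  0.87 -0.36]
cam [0.359 0.08  0.47 ] [ 0.48 -0.29 -0.83]
stapler 0.73 [208. 351.] 1058 [ 0.492 -0.327  0.084]
mouse 0.89 [213. 131.] 2886 [0.514 0.046 0.085]
mouse 0.79 [226.  20.] 1816 [0.568 0.207 0.029]
stand_1 0.78 [234. 340.] 1482 [ 0.548 -0.342  0.074]
stand_1 0.65 [235. 128.] 5833 [0.554 0.044 0.074]
R 0 [-1.17  0.05  1.77  0.53  1.15 -1.34]
cam [ 0.339 -0.279  0.47 ] [ 0.48 -0.29 -0.83]
stapler 0.62 [212. 159.] 2089 [ 0.494 -0.354  0.085]
stand_1 0.75 [238. 146.] 5918 [ 0.541 -0.342  0.072]
4.9917
```

View pics/b.png

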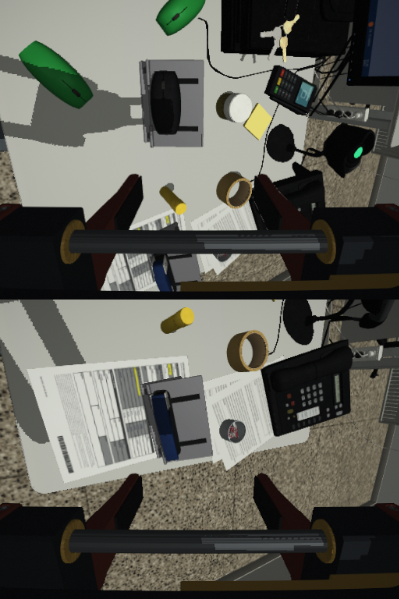

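```bash
cat > fit.py <<'E'
from h import *
import pickle
from scipy.optimize import least_squares
def deck(P,c0,yaw0=0):
    # P cloud near stand; returns yaw, origin
    P=P[(np.hypot(*(P[:,:2]-c0).T)<.13)&(P[:,2]>.03)]
    best=None
    for yaw in np.radians(np.arange(-18,18.1,1)):
        M=tilt(yaw).as_matrix(); n=-M[:,2]
        h=P@n; hist,e=np.histogram(h,bins=np.arange(h.min(),h.max()+.002,.002))
        i=hist.argmax()
        if best is None or hist[i]>best[0]: best=(hist[i],yaw,e[i]+.001)
    yaw,d=best[1:]
    for _ in range(5):
        n=-tilt(yaw).as_matrix()[:,2]; I=P[abs(P@n-d)<.004]
        f=lambda v:I@(-tilt(v[0]).as_matrix()[:,2])-v[1]
        yaw,d=least_squares(f,[yaw,d],loss='soft_l1',f_scale=.001).x
    M=tilt(yaw).as_matrix(); n=-M[:,2]
    I=P[abs(P@n-d)<.004]
    X,Y=I@M[:,1],I@M[:,0]
    r=cv2.minAreaRect(np.c_[X,Y].astype(np.float32))
    px=np.percentile(X,[.5,99.5]);py=np.percentile(Y,[.5,99.5])
    # rear edge orientation
    print("n",len(I),"yaw plane",np.degrees(yaw).round(2),"rect",r[1],r[2],"ext",np.ptp(px).round(3),np.ptp(py).round(3))
    ym=py.mean(); x0=px[1]-.099
    o=M[:,1]*x0+M[:,0]*ym+n*d
    return yaw,o,M,P
if __name__=="__main__":
    for k,c0 in {"L":(.545,.04),"R":(.54,-.345)}.items():
        c=pickle.load(open(f"w{k}.pkl","rb")); 
        yaw,o,M,P=deck(pts(c),np.array(c0))
        print(k,"origin",o.round(4), "rear height",(o+M[:,1]*.099)[2].round(4),"centre",(o+M[:,1]*.0465)[:2].round(4))
        D=(P-o)@np.c_[M[:,1],M[:,0],-M[:,2]]
        T=D[(D[:,2]>.015)&(D[:,2]<.06)&(D[:,0]>-.02)&(D[:,0]<.1)]
        print(" obj ext",np.percentile(T,1,0).round(3),np.percentile(T,99,0).round(3), "rect",cv2.minAreaRect(T[:,:2].astype(np.float32)))
        img=np.full((200,260,3),255,np.uint8)
        for a in D:
            u,v=int(130-a[1]*1000),int(140-a[0]*1000)
            if 0<=u<260 and 0<=v<200: img[v,u]=(0,int(np.clip(a[2]*5000,0,255)),0 if abs(a[2])>.004 else 255)
        cv2.rectangle(img,(130-82,140-99),(130+82,140+6),(255,0,0),1)
        cv2.imwrite(f"pics/t{k}.png",img)
    a=np.hstack([cv2.imread("pics/tL.png"),cv2.imread("pics/tR.png")]); cv2.imwrite("pics/c.png",cv2.resize(a,None,fx=1.5,fy=1.5))
E
python3 fit.py
```

```text
n 7189 yaw plane -31.52 rect (0.034995075315237045, 0.019068924710154533) 26.39910316467285 ext 0.026 0.029
L origin [0.3714 0.0644 0.4039] rear height 0.4534 centre [0.4058 0.0433]Traceback (most recent call last):
  File "fit.py", line 35, in <module>
    print(" obj ext",np.percentile(T,1,0).round(3),np.percentile(T,99,0).round(3), "rect",cv2.minAreaRect(T[:,:2].astype(np.float32)))
                     ~~~~~~~~~~~~~^^^^^^^
    return _quantile_unchecked(
        a, q, axis, out, overwrite_input, method, keepdims, weights)
    return _ureduce(a,
                    func=_quantile_ureduce_func,
    ...<5 lines>...
                    overwrite_input=overwrite_input,
                    method=method)
    r = func(a, **kwargs)
    result = _quantile(arr,
                       quantiles=q,
    ...<2 lines>...
                       out=out,
                       weights=wgt)
    slices_having_nans = np.isnan(arr[-1, ...])
                                  ~~~^^^^^^^^^
IndexError: index -1 is out of bounds for axis 0 with size 0
```

Gripper points got into the cloud, so I'll cap the height.

```bash
sed -i 's/&(P\[:,2\]>.03)\]/\&(P[:,2]>.03)\&(P[:,2]<.125)]/' fit.py; python3 fit.py
```

```text
n 4746 yaw plane -0.35 rect (0.10507307946681976, 0.1644936203956604) 0.2827259600162506 ext 0.104 0.163
L origin [0.502  0.0376 0.0444] rear height 0.0939 centre [0.5423 0.0374]
 obj ext [ 0.004 -0.052  0.016] [0.054 0.06  0.038] rect ((0.028501756489276886, 0.0037170909345149994), (0.054107505828142166, 0.11518542468547821), 0.18312954902648926)
n 4809 yaw plane 10.13 rect (0.10482612997293472, 0.1652441918849945) 0.11480700224637985 ext 0.103 0.163
R origin [ 0.4941 -0.3632  0.0444] rear height 0.0939 centre [ 0.5337 -0.3561]
 obj ext [ 0.004 -0.068  0.021] [0.031 0.063 0.046] rect ((0.01547701470553875, -0.002304352819919586), (0.13533151149749756, 0.03193023055791855), 88.14967346191406)
```

View pics/c.png

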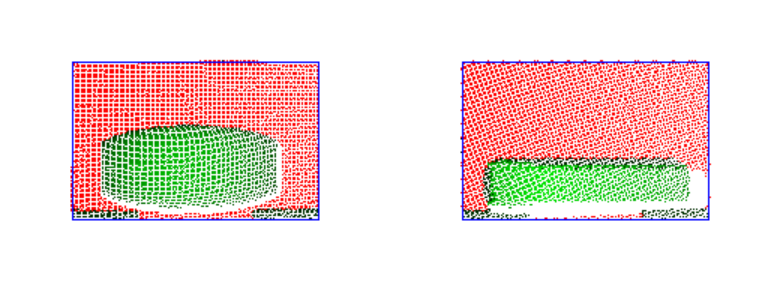

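Both fits match the known 105 x 165 mm deck outline (blue). The mouse is at (28, 4) mm and the stapler at (16, -2) mm in their deck frames. Starting with the stapler.

```bash
cat >> h.py <<'E'
FR={"L":(np.array([.502,.0376,.0444]),np.radians(-.1)),"R":(np.array([.4941,-.3632,.0444]),np.radians(10.13))}
def dpose(k,x,y,z):
    o,yaw=FR[k]; r=tilt(yaw); M=r.as_matrix()
    return o+M[:,1]*x+M[:,0]*(y)*np.sign(M[1,0])-M[:,2]*z, r.as_quat()
def pick(k,x,y,z,op):
    move_gripper(op)
    p,q=dpose(k,x,y,z+.09); move_ptp(p,q)
    p,q=dpose(k,x,y,z); print("touch",servo_line(p,q,rate=.08,contact_N=12))
    move_gripper(0.0); print("gap",current_finger_gap(),"F",current_grip_force(),current_position().round(4) if hasattr(current_position(),'round') else current_position())
    p,q=dpose(k,x,y,z+.11); servo_line(p,q,rate=.1); print("lifted gap",current_finger_gap(),"t",current_clock())
def place(k,x,y,z,op):
    p,q=dpose(k,x,y,z+.09); move_ptp(p,q)
    p,q=dpose(k,x,y,z+.015); servo_line(p,q,rate=.08)
    p,q=dpose(k,x,y,z-.004); print("touch",servo_line(p,q,rate=.015,contact_N=3))
    o,yaw=FR[k]; print("z deck",np.round(-(np.array(current_position())-o)@tilt(yaw).as_matrix()[:,2],4),"force",np.round(current_force(),1))
    sleep(.2); move_gripper(op); sleep(.2)
    x2=(np.array(current_position())-o)@tilt(yaw).as_matrix(); 
    p=np.array(current_position())-tilt(yaw).as_matrix()[:,2]*.11; servo_line(p,q,rate=.1); print("t",current_clock())
S=np.array([.39,-.16]); SQ=DOWN.as_quat()
E
python3 - <<'E'
from h import *
print(tilt(0).as_matrix())
pick("R",.0165,-.002,.014,.06)
move_ptp([*S,.13],SQ)
servo_line([*S,.03],SQ,rate=.08)
print("touch",servo_line([*S,.008],SQ,rate=.015,contact_N=3),current_position(),current_force())
sleep(.2); move_gripper(.06); print(current_position())
c=capture("scene"); 
servo_line([*S,.15],SQ,rate=.12); print(current_clock())
c=capture("scene"); cv2.imwrite("pics/d.png",c["image"][60:360,100:460])
E
```

```text
[[ 0.         0.8660254  0.5      ]
 [ 1.         0.         0.       ]
 [ 0.         0.5       -0.8660254]]
touch False
gap 0.023492287805703845 F 30.003714776812558 [ 0.5023 -0.3639  0.0653]
lifted gap 0.023394298103138568 t 9.5917
touch True [ 0.39012987 -0.16001517  0.01352369] [1.07938903 0.16653104 3.49157684]
[ 0.38946371 -0.15963619  0.01326682]
15.4
```

View pics/d.png

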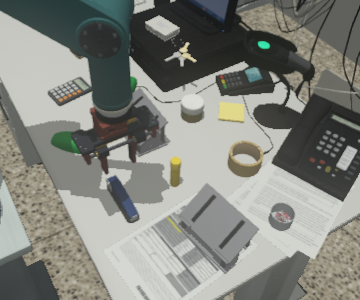

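The stapler is upright on the desk at about (122,198) in the crop, and the right stand is empty. Next is the mouse.

```bash
python3 - <<'E'
from h import *
pick("L",.0285,.004,.006,.085)
p,q=dpose("R",.033,0,.2); move_ptp(p,q)
place("R",.033,0,.006,.085)
c=capture("wrist"); cv2.imwrite("pics/e.png",c["image"])
E
```

```text
Traceback (most recent call last):
  File "h.py", line 26, in pick
    p,q=dpose(k,x,y,z); print("touch",servo_line(p,q,rate=.08,contact_N=12))
                                      ~~~~~~~~~~^^^^^^^^^^^^^^^^^^^^^^^^^^^
bench.PlanningError: the arm cannot follow that straight line within its joint ranges
```

```bash
python3 - <<'E'
from h import *
print(current_clock(),np.round(current_joint_pos(),2))
for k,x,y,zz in [("L",.0285,.004,(.006,.096,.11,.2)),("L",.021,0,(.014,.11,.2)),("R",.033,0,(.006,.1,.2))]:
  for fl in [0,np.pi]:
    for z in zz:
      for a in [30,25,20]:
        p,_=dpose(k,x,y,z); q=(tilt(FR[k][1],np.radians(a))*Rot.from_euler('z',fl)).as_quat()
        j=inverse_kinematics(p,q); print(k,x,round(fl),z,a,None if j is None else np.round(j,2))
E
```

```text
16.9167 [-0.09  0.13  2.29  0.23  0.2  -0.31]
L 0.0285 0 0.006 30 None
L 0.0285 0 0.006 25 None
L 0.0285 0 0.006 20 [-0.07  0.37  2.13  0.08  0.29 -0.14]
L 0.0285 0 0.096 30 [-0.09  0.13  2.29  0.23  0.2  -0.31]
L 0.0285 0 0.096 25 [-0.09  0.14  2.21  0.1   0.36 -0.17]
L 0.0285 0 0.096 20 [-0.08  0.15  2.14  0.05  0.5  -0.12]
L 0.0285 0 0.11 30 [-0.1   0.09  2.28  0.2   0.25 -0.27]
L 0.0285 0 0.11 25 [-0.09  0.1   2.21  0.09  0.4  -0.16]
L 0.0285 0 0.11 20 [-0.08  0.12  2.14  0.05  0.54 -0.12]
L 0.0285 0 0.2 30 [-0.12 -0.16  2.23  0.11  0.55 -0.19]
L 0.0285 0 0.2 25 [-0.1  -0.13  2.16  0.07  0.67 -0.14]
L 0.0285 0 0.2 20 [-0.09 -0.09  2.1   0.04  0.79 -0.12]
L 0.0285 3 0.006 30 None
L 0.0285 3 0.006 25 None
L 0.0285 3 0.006 20 None
L 0.0285 3 0.096 30 [-0.09  0.13  2.29  0.23  0.2   2.83]
L 0.0285 3 0.096 25 [-0.09  0.14  2.21  0.1   0.36  2.97]
L 0.0285 3 0.096 20 None
L 0.0285 3 0.11 30 [-0.1   0.09  2.28  0.2   0.25  2.87]
L 0.0285 3 0.11 25 [-0.09  0.1   2.21  0.09  0.4   2.98]
L 0.0285 3 0.11 20 None
L 0.0285 3 0.2 30 [-0.12 -0.16  2.23  0.11  0.55  2.95]
L 0.0285 3 0.2 25 None

[... 1134 characters left out ...]
.98  0.36  1.79  0.42  0.89 -1.41]
R 0.033 0 0.2 30 [-1.19  0.22  1.83  0.59  1.06 -1.66]
R 0.033 0 0.2 25 [-1.13  0.22  1.79  0.48  1.07 -1.53]
R 0.033 0 0.2 20 [-1.07  0.22  1.74  0.37  1.09 -1.41]
R 0.033 3 0.006 30 [-1.    0.52  1.89  0.82  0.68  1.32]
R 0.033 3 0.006 25 [-0.95  0.51  1.85  0.64  0.69  1.53]
R 0.033 3 0.006 20 [-0.9   0.51  1.8   0.48  0.72  1.72]
R 0.033 3 0.1 30 [-1.09  0.37  1.88  0.69  0.85  1.42]
R 0.033 3 0.1 25 [-1.04  0.36  1.84  0.55  0.86  1.58]
R 0.033 3 0.1 20 [-0.98  0.36  1.79  0.42  0.89  1.74]
R 0.033 3 0.2 30 [-1.19  0.22  1.83  0.59  1.06  1.48]
R 0.033 3 0.2 25 [-1.13  0.22  1.79  0.48  1.07  1.61]
R 0.033 3 0.2 20 [-1.07  0.22  1.74  0.37  1.09  1.73]
```

Joint 5 runs out when the tool is normal to the left deck. Leaning the tool sideways about its closing axis keeps the pads parallel to the object's sides, so I'll search for feasible lean angles.

```bash
python3 - <<'E'
from h import *
for b in [-35,-30,-25,-20,-15,-10,10,15,20,25,30,35]:
    B=Rot.from_euler('y',np.radians(b)); out=[]
    for k,x,y,zz in [("L",.0285,.004,(.008,.05,.11)),("L",.021,0,(.014,.05,.11)),("R",.033,0,(.008,.1))]:
        for z in zz:
            p,q=dpose(k,x,y,z); j=inverse_kinematics(p,(Rot.from_quat(q)*B).as_quat())
            out.append("--" if j is None else f"{j[4]:.2f}/{j[3]:.1f}/{j[5]:.1f}")
    for z in (.014,.13):
        j=inverse_kinematics([*S,z],(DOWN*B).as_quat()); out.append("--" if j is None else f"{j[4]:.2f}/{j[3]:.1f}/{j[5]:.1f}")
    print(b,*out)
E
```

```text
-35 -- -- -- -- -- -- 0.45/3.3/2.3 0.23/3.1/2.4 -- 0.88/-0.8/0.6
-30 -- -- -- -- -- -- 0.32/3.0/2.5 -- -- 0.84/-0.7/0.4
-25 -- -- -- -- -- -- 0.23/2.5/3.0 0.21/1.4/-2.3 0.55/-0.9/0.6 0.82/-0.6/0.3
-20 -- -- -- -- -- -- 0.23/1.8/-2.6 0.34/1.0/-2.0 0.51/-0.7/0.4 0.81/-0.5/0.1
-15 -- -- 0.47/-0.9/1.1 -- -- -- 0.32/1.3/-2.2 0.47/0.9/-1.8 0.49/-0.5/0.1 0.81/-0.3/-0.1
-10 -- -- 0.35/-0.8/0.9 -- -- 0.33/-0.8/0.9 0.44/1.0/-2.0 0.60/0.8/-1.8 0.50/-0.3/-0.1 0.84/-0.2/-0.3
10 0.31/1.6/-1.8 0.33/1.3/-1.5 0.44/0.9/-1.1 0.32/1.6/-1.9 0.34/1.3/-1.6 0.44/0.9/-1.2 0.93/0.7/-1.7 1.08/0.6/-1.7 0.74/0.2/-0.8 1.05/0.2/-0.8
15 0.43/1.5/-1.8 0.46/1.3/-1.6 0.56/1.0/-1.3 0.44/1.5/-1.8 0.47/1.3/-1.6 0.56/1.0/-1.3 1.04/0.7/-1.7 1.19/0.6/-1.7 0.82/0.3/-0.9 1.11/0.2/-0.8
20 0.55/1.4/-1.8 0.58/1.2/-1.6 0.68/1.0/-1.4 0.55/1.4/-1.8 0.59/1.2/-1.7 0.68/1.0/-1.4 1.16/0.7/-1.7 1.29/0.6/-1.7 0.90/0.3/-1.0 1.18/0.3/-0.9
25 0.66/1.3/-1.8 0.70/1.2/-1.7 0.79/1.0/-1.5 0.66/1.3/-1.8 0.70/1.2/-1.7 0.80/1.0/-1.5 1.26/0.6/-1.7 1.40/0.6/-1.7 0.99/0.4/-1.1 1.25/0.3/-1.0
30 0.76/1.3/-1.8 0.80/1.2/-1.7 0.89/1.0/-1.6 0.77/1.2/-1.8 0.80/1.2/-1.7 0.90/1.0/-1.6 1.37/0.6/-1.7 1.50/0.6/-1.6 1.07/0.4/-1.1 1.31/0.3/-1.0
35 0.86/1.2/-1.8 0.90/1.1/-1.7 0.99/1.0/-1.6 0.86/1.2/-1.8 0.90/1.1/-1.8 0.99/1.0/-1.6 1.48/0.6/-1.7 1.59/0.6/-1.6 1.15/0.4/-1.2 1.38/0.4/-1.1
```

```bash
cat >> h.py <<'E'
B=Rot.from_euler('y',np.radians(14))
_dp=dpose
def dpose(k,x,y,z):
    p,q=_dp(k,x,y+.0046,z); return p,(Rot.from_quat(q)*B).as_quat()
SQB=(DOWN*B).as_quat()
E
python3 - <<'E'
from h import *
pick("L",.0285,.004,.008,.085)
p,q=dpose("R",.033,0,.2); move_ptp(p,q)
place("R",.033,0,.008,.085)
c=capture("wrist"); cv2.imwrite("pics/e.png",c["image"])
c=capture("scene"); cv2.imwrite("pics/f.png",c["image"][60:360,100:460])
E
```

```text
touch False
gap 0.05314560783547279 F 29.752998515032232 [0.5227 0.0461 0.0657]
lifted gap 0.05270500957865496 t 21.2167
touch True
z deck 0.008 force [-1.3 -0.6  4.3]
t 27.6333
```

View pics/e.png

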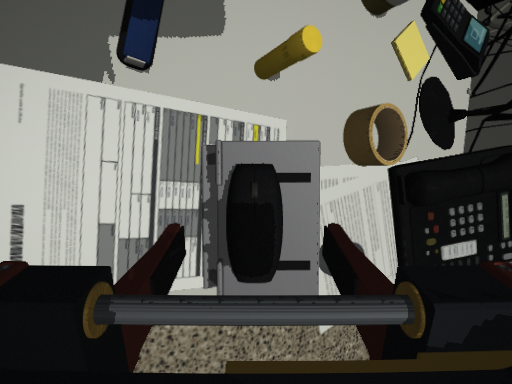

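The mouse lies flat and crosswise on the right stand, around (255,222), above the lip. Now the stapler goes to the left stand.

```bash
python3 - <<'E'
from h import *
import pickle
from fit import deck
move_gripper(.06)
P=S+[0,.0046]
move_ptp([*P,.14],SQB)
print(servo_line([*P,.0135],SQB,rate=.08,contact_N=12))
move_gripper(0); print("gap",current_finger_gap(),current_grip_force())
servo_line([*P,.14],SQB,rate=.1)
p,q=dpose("L",.021,0,.13); move_ptp(p,q)
place("L",.021,0,.0135,.06)
def meas(k,px):
    c=capture("wrist"); cv2.imwrite(f"pics/g{k}.png",c["image"])
    o,yaw=FR[k]; M=tilt(yaw).as_matrix()
    D=(pts(c)-o)@np.c_[M[:,1],M[:,0],-M[:,2]]
    T=D[(D[:,2]>.014)&(D[:,2]<.06)&(abs(D[:,1])<.1)&(D[:,0]>-.02)&(D[:,0]<.1)]
    print(k,len(T),"top",np.percentile(T[:,2],98).round(4),"rect",cv2.minAreaRect(T[:,:2].astype(np.float32)))
move_ptp([.44,0.,.33],tilt(0).as_quat()); meas("L",0)
move_ptp([.42,-.36,.33],tilt(0).as_quat()); meas("R",0)
c=capture("scene")["image"][60:360,100:460]
w=[cv2.resize(cv2.imread(f"pics/g{k}.png"),(400,300)) for k in "LR"]
cv2.imwrite("pics/h.png",np.vstack([np.hstack(w),np.hstack([cv2.resize(c,(360,300)),np.zeros((300,440,3),np.uint8)])]))
print(current_clock())
E
```

```text
False
gap 0.023341537217649283 29.999932546634227
touch True
z deck 0.0139 force [-1.4 -0.3  4.3]
t 38.5083
L 1904 top 0.0458 rect ((0.021602991968393326, 0.0001667216420173645), (0.032205626368522644, 0.13477717339992523), 1.205385446548462)
R 2402 top 0.037 rect ((0.03284177929162979, -0.00033125653862953186), (0.11629138886928558, 0.053756143897771835), 89.37018585205078)
40.8583
```

View pics/h.png

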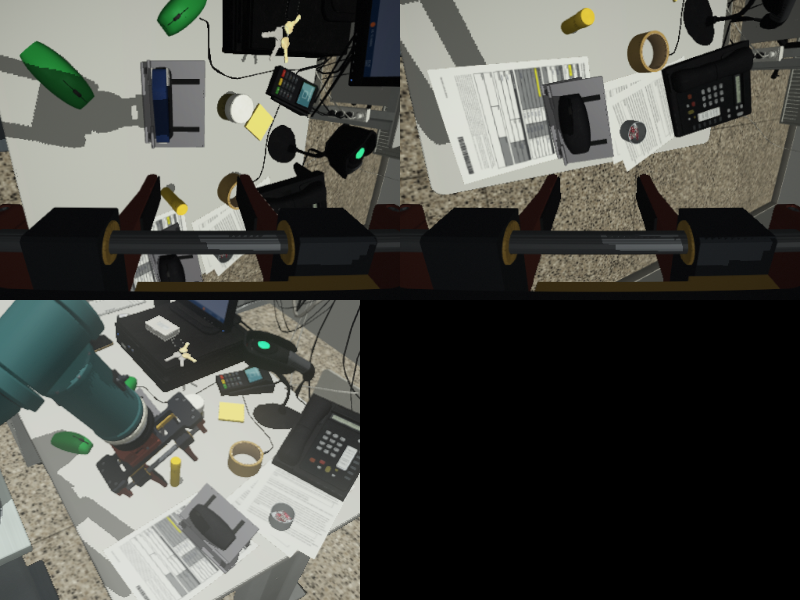

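The stapler is on the left stand (about 163,105) and the mouse on the right stand (about 575,120). Both are flat and centred, and the bystanders haven't moved.

```bash
python3 -c "
from bench import *
print(close_job())"
```

```text
the job is handed in; nothing more can be done
None
```

The swap is done and handed in at about 41 s of the 72 s limit: in the last pictures the mouse lay on the right stand and the stapler on the left, each flat, centred within 1 mm across the stand and above the lip, with the other things apparently where they were (the verdict was not shown).

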